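# Pull-test spring clips and scrap the weak one

### The job

One of the three spring clips in the rack has gone weak. Tug the test tabs gently, with about 8 N and never twice that, to find the clip that lets its tab slide, and draw that tab out by at least 25 mm while the clip is still in the rack. Then lift the weak clip out and lay it flat in the scrap tray; leave the good clips standing in the rack with their tabs in, and do not disturb the other things lying about.

Things in the scene. Friction and masses are not known exactly. Their poses are not given: they have to be found in the camera images.
- rack: grey steel rack bolted to the table, base 88 (x) x 390 (y) x 16 mm; origin centre of its underside. Three bays at y = -125, 0, +125 mm of its frame; a clip stands on the 16 mm base in each with 3 mm play along x and 6 mm along y either way, between low side guides, a rear stop and two front posts. The front posts (x -44 to -35 mm, to 57 mm high) leave a 42 mm slot, open at the top, through which the tab sticks out to the front; they hold the clip while its tab is pulled
- clip_a: one of three outwardly identical steel spring clips, 64 long (x) x 60 wide (y) x 78 mm high, about 0.3 kg, loose, standing in a bay of the rack in no fixed order. Origin: centre of its underside; z up; its jaws and test tab face its own -x (towards the robot). On top stands an upright thumb grip 12 mm thick (y), 40 mm long (x), from 38 to 78 mm above the underside: the place to lift it by, straight up
- clip_b: another of the three spring clips, exactly as clip_a
- clip_c: another of the three spring clips, exactly as clip_a
- tab_a (a joint): how far the flat steel test tab is drawn out of clip_a, m: 0 fully in, 0.030 at its stop; grows as the tab is pulled along the clip's -x. The tab is held by the jaws' spring friction and stays where it is left. A good clip holds its tab against about 22 N, the weak one lets it slide at about 4 N; a pull of 8 N tells them apart. The stop is hard. A sliding tab adds about 15 N per m/s, so pull slowly
- tab_b (a joint): how far the flat steel test tab is drawn out of clip_b, m: 0 fully in, 0.030 at its stop; grows as the tab is pulled along the clip's -x. The tab is held by the jaws' spring friction and stays where it is left. Same strengths as told for tab_a: one of the three clips is weak
- tab_c (a joint): how far the flat steel test tab is drawn out of clip_c, m: 0 fully in, 0.030 at its stop; grows as the tab is pulled along the clip's -x. The tab is held by the jaws' spring friction and stays where it is left. Same strengths as told for tab_a: one of the three clips is weak
- grip_a (a point): point to grip the tab of clip_a: mid-thickness, on its centre line, 20 mm from its free end, 31 mm in front of the rack's posts, about 44 mm above the table. The tab is 30 mm wide (pinch its two edges, along the clip's y), 6 mm thick, level, free below
- grip_b (a point): point to grip the tab of clip_b: mid-thickness, on its centre line, 20 mm from its free end, 31 mm in front of the rack's posts, about 44 mm above the table. The tab is 30 mm wide (pinch its two edges, along the clip's y), 6 mm thick, level, free below
- grip_c (a point): point to grip the tab of clip_c: mid-thickness, on its centre line, 20 mm from its free end, 31 mm in front of the rack's posts, about 44 mm above the table. The tab is 30 mm wide (pinch its two edges, along the clip's y), 6 mm thick, level, free below
- tray: open dark steel scrap tray, fixed, 200 (x) x 200 (y) x 45 mm high outside, walls and floor about 4 mm; origin centre of its underside. A clip with its tab drawn out is 157 mm long (from 32 mm behind its origin to 125 mm in front)
- coupon: flat steel bar 50x100x6 mm lying between robot and rack; a bystander
- nut: hex nut 28x24x13 mm lying between tray and rack; a bystander
- ring: pipe offcut ring, 60 mm across, 24 mm high, behind the rack to the left; a bystander
Mind the look-alikes: they are no part of the job. Leave any purple look-alike of the clip_b alone.

How it is judged:
By the outcome, as a careful person would: the job done as asked, in the order asked, and still so for the second after the job is handed in, with the robot touching nothing.
It also fails if it takes over 64 s, if anything falls off the work surface, if the arm or the gripper's body presses on something with over 40 N, if the wrist force passes 120 N, or if a joint passes its speed limit or range.

### The arm

A 7-joint arm with a two-finger parallel gripper is mounted at the origin on a cart in front of the work surface, level with it; the furniture and walls round the work are solid. World frame = base frame: x ahead of the robot, y to its left, z up, the work surface at z = 0. Lengths are in mm, angles in rad, forces in N, time in s.
With the tool pointing down it reaches from about 400 to 875 mm from the base axis. Payload 4.4 kg.
Tool frame: the origin (TCP) lies where the fingers leave the gripper's body, on its centre line; the fingertips stand 73 mm ahead of it and the grasp point (between the pads) lies 54 mm ahead of it; z points along the fingers, y is the line along which they close (so a half turn about z gives the same grasp; the last joint's range is limited). The gripper opens to 85 mm and grips with 20 to 120 N. Pads are 22 mm wide; open, the fingers measure 114 mm over their backs; the gripper's body (76 mm by 85 mm) begins 54 mm behind the grasp point. The pads swing forward as they close: fully open they stand 13 mm farther back than shut.
Start: joints at [-1.229, 0.628, 0.038, 1.517, -0.027, 0.996, -0.02], TCP at [257.764, 596.72, 303.913] pointing down, gripper open.
Joint ranges: [-3.06, 3.06], [-0.37, 2.12], [-1.25, 1.32], [0.18, 2.47], [-1.1, 4.24], [0.23, 1.98], [-2.94, 2.94]. Speed limits (rad/s): [2.57, 2.57, 3.14, 3.14, 3.14, 3.14, 3.14].

### API

Orientations are given as [roll, pitch, yaw] about the fixed x, y, z axes, in that order (R = Rz(yaw) Ry(pitch) Rx(roll)).
In Python, from cell import ctrl gives the robot as it stands.
- The arm moves only by the tool send_rows, never from a script. Its argument "rows" is a list that holds one entry, the list of rows, each a list of 6 numbers: the shift along the tool's x, y, z in cm, then the turn, a rotation vector about the tool's x, y, z in rad. In form: [[[tx, ty, tz, wx, wy, wz], ...]]. A call has 1 to 10 rows; each row is the pose to reach, as a shift and turn from the pose commanded when the call began, along the tool's axes at that moment; what a row does not reach only later rows make up. A row lasts 1/10 s, in which the tool goes at most 50 mm and 8.59 degrees, less where a joint would pass 70% of its speed; a pose out of reach is approached as far as the arm can. A call with a gripper value outside its range is refused whole. "grip" is the closure in counts, from 0 (fully open) to 255 (shut), set as the call begins (left out, the last holds). The fingers move at their own pace and stop on an object; the grip force is fixed at half the most. Time passes only in rows, so rows that repeat a pose let the fingers close. It gives the time, the measured TCP pose, the force, the opening and the grip force at its end, in the units of the state.
- ctrl.read_state(): the state, without advancing time (a new reading comes with each control period).
- ctrl.get_image(name): name is "side" or "top" or "wrist"; returns a dict with "pixels" (400x640x3 uint8, red, green, blue), "fx", "fy", "cx", "cy" (pixels), "extrinsics" (4x4, takes a point from camera to world coordinates); the wrist camera has in their place "mount" (4x4, takes a point from camera to tool coordinates, whose origin is the TCP and whose axes are the flange's). Camera axes: x right, y up, looking along -z (the intrinsics and any distortion apply to the point x, -y, -z); pixel columns grow to the right and rows downward; lengths in mm; the calibration is good to about 2 mm. A picture is of the moment at which its call begins: read the wrist's pose just before it. There is no depth.
- ctrl.finish_job(): hands the job in; it is judged then, once.
The state is a dict: "clock": time; "qpos": joint angles; "qd": joint speeds; "tau": joint torques, N m; "eef_pos": TCP position; "tool_rot": TCP orientation; "force": force on the tool from outside, world axes, zero at the start; "torque": the same for the moment, N m; "width": finger opening in mm; "gripper_force": force on a finger pad.
Only numpy, scipy, OpenCV 4.12 (cv2) and the standard library are available. Lean on these libraries where they do the work, as an engineer would, in place of code of your own. Each camera call takes 0.05 s, during which the arm holds its last target. There are 200 camera calls.

## Working session

There is one attempt and no reset: what is moved stays moved. The work goes in short steps, Python scripts to look and compute and a tool call to move; the robot and the scene stay as the last step left them, time stands still between calls to the robot, and variables do not carry over. Pictures are saved under pics/ and viewed, at most 12 in all, crops included, and the job is handed in when it is done.

Besides the shell and the picture viewer there is one more tool, called after "Request:" as name([rows], argument=value, ...), one row to a line, values as JSON. send_rows: Moves the arm, as the interface text tells. Its arguments: {"type":"object","properties":{"rows":{"type":"array","items":{"type":"array","items":{"type":"array","items":{"type":"number"}}}},"grip":{"type":"number"}},"required":["rows"]}

```bash
mkdir -p pics; ls; python3 - <<'E'
from cell import ctrl
import cv2,numpy as np
s=ctrl.read_state();print(s)
for n in("top","side"):
    im=ctrl.get_image(n);cv2.imwrite(f"pics/{n}0.png",cv2.cvtColor(im["pixels"],cv2.COLOR_RGB2BGR))
    np.save(f"pics/{n}0.npy",im,allow_pickle=True)
    print(n,{k:v for k,v in im.items() if k!="pixels"})
E
```

```text
pics
{'clock': 0.0, 'qpos': array([-1.22880507,  0.62932895,  0.03844022,  1.51835426, -0.02700567,
        0.99628989, -0.02000007]), 'qd': array([-5.23301936e-04, -5.92339652e-05,  1.82958741e-03, -1.18044784e-04,
        1.07439077e-03,  7.80780722e-04, -2.23575855e-04]), 'tau': array([-2.54666829e-04, -5.63404119e+01,  1.22622963e+00, -1.93448675e+01,
        1.10331227e-02,  1.06277075e-02, -6.18609931e-06]), 'eef_pos': array([257.55857252, 596.27399731, 303.00444961]), 'tool_rot': array([-3.13973016e+00,  1.76068380e-05,  2.73379998e+00]), 'force': array([ 0.20273209,  0.3216146 , -0.01497499]), 'torque': array([ 0.01000803, -0.00739365, -0.00396341]), 'gripper_force': 0.0, 'width': 85.5277260999084}
top {'fx': 374.7563084530311, 'fy': 374.7563084530311, 'cx': 320.4746890793022, 'cy': 191.41977572487306, 'extrinsics': array([[-2.48054213e-02,  9.86605820e-01, -1.61225455e-01,
         3.61408788e+02],
       [-9.99688172e-01, -2.49439663e-02,  1.16497729e-03,
        -5.79377988e+01],
       [-2.87222893e-03,  1.61204078e-01,  9.86916914e-01,
         1.20072508e+03],
       [ 0.00000000e+00,  0.00000000e+00,  0.00000000e+00,
         1.00000000e+00]])}
side {'fx': 421.95772222479474, 'fy': 421.95772222479474, 'cx': 320.4132050664371, 'cy': 196.00040363819016, 'extrinsics': array([[ 9.31729981e-01,  2.48093443e-01, -2.65195941e-01,
         2.63274163e+02],
       [-3.62409741e-01,  5.88565918e-01, -7.22668209e-01,
        -8.16558449e+02],
       [-2.32039518e-02,  7.69441228e-01,  6.38295992e-01,
         7.39419913e+02],
       [ 0.00000000e+00,  0.00000000e+00,  0.00000000e+00,
         1.00000000e+00]])}
```

View pics/top0.png

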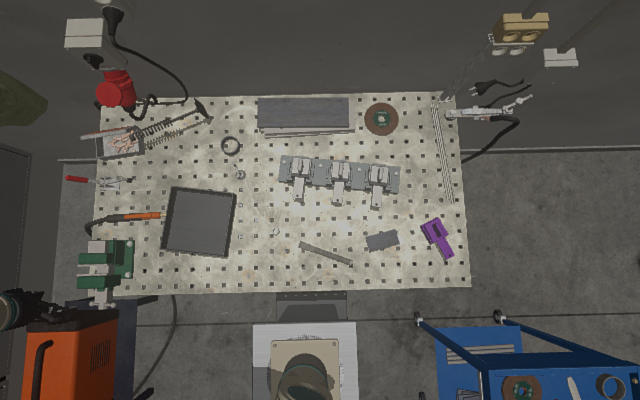

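View pics/side0.png

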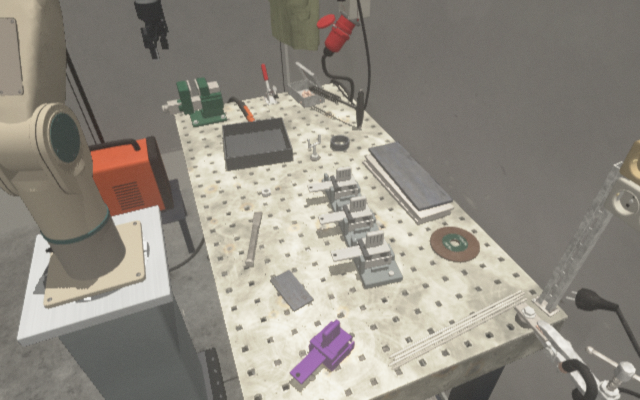

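The top view shows the rack at about cols 280-400, rows 155-205, with its tabs pointing down towards the robot. The tray is at cols 162-236, rows 187-257, and the coupon at (382,240). The purple look-alike is at (437,238) and the nut near (276,231). I'll enlarge the rack next.

```bash
cat > h.py <<'E'
import numpy as np,cv2
from scipy.spatial.transform import Rotation as R
from cell import ctrl
def load(n): return np.load(f"pics/{n}.npy",allow_pickle=True).item()
def T(im,s=None):
    if "extrinsics" in im: return im["extrinsics"]
    M=np.eye(4);M[:3,:3]=R.from_euler("xyz",s["tool_rot"]).as_matrix();M[:3,3]=s["eef_pos"];return M@im["mount"]
def ray(im,uv,z,s=None):
    E=T(im,s);u,v=uv
    d=E[:3,:3]@np.array([(u-im["cx"])/im["fx"],-(v-im["cy"])/im["fy"],-1]);o=E[:3,3]
    return o+d*(z-o[2])/d[2]
def proj(im,p,s=None):
    q=np.linalg.inv(T(im,s))@np.r_[p,1]
    return im["cx"]+im["fx"]*q[0]/-q[2], im["cy"]+im["fy"]*q[1]/q[2]
E
python3 - <<'E'
from h import *
a=load("top0")
c=cv2.cvtColor(a["pixels"][148:213,272:408],cv2.COLOR_RGB2BGR)
b=cv2.cvtColor(a["pixels"][180:262,155:291],cv2.COLOR_RGB2BGR)
s=load("side0")
o=np.vstack([cv2.resize(x,None,fx=4,fy=4,interpolation=cv2.INTER_CUBIC) for x in (c,b)])
cv2.imwrite("pics/z0.png",o);print(o.shape)
for n,p,z in[("rackc",(340,178),16),("L",(283,170),16),("Rr",(399,183),16),("tabL",(299,197),44),("tabM",(338,203),44),("tabR",(375,205),44),("tray tl",(171,188),45),("tr",(236,193),45),("br",(226,257),45),("bl",(162,249),45),("nut",(276,231),10),("nut?",(241,175),10)]: print(n,ray(a,p,z).round())
E
```

```text
(588, 544, 3)
rackc [ 597. -123.   16.]
L [628.  60.  16.]
Rr [ 576. -312.   16.]
tabL [534.   8.  44.]
tabM [ 512. -113.   44.]
tabR [ 503. -228.   44.]
tray tl [573. 409.  45.]
tr [552. 205.  45.]
br [356. 233.  45.]
bl [384. 429.  45.]
nut [433.  85.  10.]
nut? [616. 197.  10.]
```

View pics/z0.png

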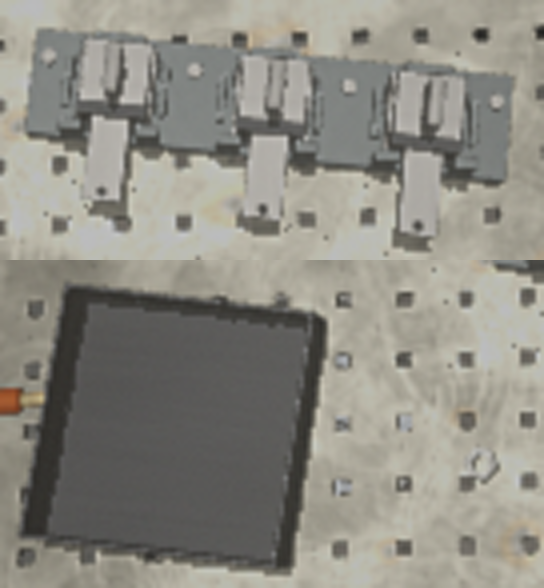

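The zoomed view shows three clips in the rack with their tabs towards the robot. The tab-end holes are at about (297,196), (338,200) and (376,205) in full-image pixels. The tray is empty and turned nearly the same way as the rack.

```bash
cat >> h.py <<'E'
def plan(xyz,rpy,s=None):
    s=s or ctrl.read_state();R0=R.from_euler("xyz",s["tool_rot"])
    return (R0.inv().apply(np.array(xyz)-s["eef_pos"])/10).round(2),(R0.inv()*R.from_euler("xyz",rpy)).as_rotvec().round(3)
E
python3 - <<'E'
from h import *
a=load("top0")
P=lambda u,v,z:ray(a,(272+u/4,148+v/4),z).round(1)
Q=lambda u,v,z:ray(a,(155+u/4,180+(v-260)/4),z).round(1)
c=[P(*p,16) for p in [(37,30),(515,75),(503,183),(28,135)]];print(c,np.mean(c,0))
for i,j in((1,0),(2,3)):
    d=c[j]-c[i];print("yaw",-np.arctan2(d[0],d[1]),np.hypot(*d[:2]))
for p,q in [((107,118),(103,200)),((266,138),(263,216)),((420,155),(417,234))]:print("tab",P(*p,47),P(*q,47))
t=[Q(*p,45) for p in [(66,288),(325,318),(292,571),(23,535)]];print("tray",t,np.mean(t,0))
w=ctrl.get_image("wrist");print(w["mount"].round(2),w["fx"],w["cx"],w["cy"])
print(plan([430,-110,330],[np.pi,0,3.05]))
E
```

```text
[array([676.6,  65.4,  16. ]), array([ 629.2, -321. ,   16. ]), array([ 541.2, -306.2,   16. ]), array([589.8,  73.3,  16. ])] [ 609.2   -122.125   16.   ]
yaw -0.12206098213039343 389.2964423161352
yaw -0.12736996304214937 382.59928123298926
tab [595.9   7.8  47. ] [530.9  11.9  47. ]
tab [ 576.7 -116.4   47. ] [ 515.3 -112.1   47. ]
tab [ 560.2 -236.2   47. ] [ 498.2 -230.8   47. ]
tray [array([576. , 407.2,  45. ]), array([547.1, 203.9,  45. ]), array([353.1, 226.7,  45. ]), array([385.3, 432.5,  45. ])] [465.375 317.575  45.   ]
[[ -0.     0.96   0.29  72.04]
 [  1.     0.    -0.    -0.32]
 [ -0.     0.29  -0.96 -70.92]
 [  0.     0.     0.     1.  ]] 346.89001110180874 318.3294778020597 197.6675540464895
(array([-43.84, -58.01,  -2.59]), array([-0.001, -0.   , -0.316]))
```

Request:
send_rows([
  [[-47.5,-56.4,-2.6,0,0,0.28],[-47.5,-56.4,-2.6,0,0,0.28],[-47.5,-56.4,-2.6,0,0,0.28],[-47.5,-56.4,-2.6,0,0,0.28],[-47.5,-56.4,-2.6,0,0,0.28],[-47.5,-56.4,-2.6,0,0,0.28],[-47.5,-56.4,-2.6,0,0,0.28],[-47.5,-56.4,-2.6,0,0,0.28],[-47.5,-56.4,-2.6,0,0,0.28],[-47.5,-56.4,-2.6,0,0,0.28]],
])

```text
clock: 1.15
eef_pos: [401.8, 116.3, 321.7]
tool_rot: [3.141, 0.0, 2.454]
force: [2.1, 0.0, 0.0]
width: 85.5
gripper_force: 0.0
```

```bash
python3 -c "
from h import *
print(plan([470,-110,330],[np.pi,0,3.017]))"
```

```text
(array([-19.63, -13.16,  -0.83]), array([ 0.   ,  0.   , -0.563]))
```

Request:
send_rows([
  [[-19.6,-13.2,-0.8,0,0,-0.563],[-19.6,-13.2,-0.8,0,0,-0.563],[-19.6,-13.2,-0.8,0,0,-0.563],[-19.6,-13.2,-0.8,0,0,-0.563],[-19.6,-13.2,-0.8,0,0,-0.563],[-19.6,-13.2,-0.8,0,0,-0.563],[-19.6,-13.2,-0.8,0,0,-0.563],[-19.6,-13.2,-0.8,0,0,-0.563],[-19.6,-13.2,-0.8,0,0,-0.563]],
])

```text
clock: 2.05
eef_pos: [469.0, -106.5, 329.3]
tool_rot: [3.141, -0.001, 3.019]
force: [-0.4, 1.0, -0.3]
width: 85.6
gripper_force: 0.0
```

```bash
python3 - <<'E'
from h import *
s=ctrl.read_state();w=ctrl.get_image("wrist");w["s"]=s;np.save("pics/w1.npy",w,allow_pickle=True)
cv2.imwrite("pics/w1.png",cv2.cvtColor(w["pixels"],cv2.COLOR_RGB2BGR));print(s["eef_pos"],s["tool_rot"],s["qpos"],s["force"])
for k in(1,0,-1):
    c=np.array([609.2,-122.1]);y=-.125;X=np.array([np.cos(y),np.sin(y)]);Y=np.array([-X[1],X[0]])
    p=c-75*X+125*k*Y;print(p,proj(w,[*p,47],s))
E
```

```text
[ 468.96761828 -106.52113849  329.30234621] [ 3.14068690e+00 -9.88154647e-04  3.01917568e+00] [ 0.06525407  0.35795587  0.13554701  1.94403523 -0.06447428  0.84469789
  1.68357507] [-0.36340096  0.99938925 -0.25906668]
[550.36951663  11.27531341] (np.float64(434.9175310526631), np.float64(226.60685364038994))
[ 534.78517496 -112.749395  ] (np.float64(320.29088028865283), np.float64(226.46452064866185))
[ 519.20083328 -236.7741034 ] (np.float64(205.52821931016547), np.float64(226.32201877176956))
```

View pics/w1.png

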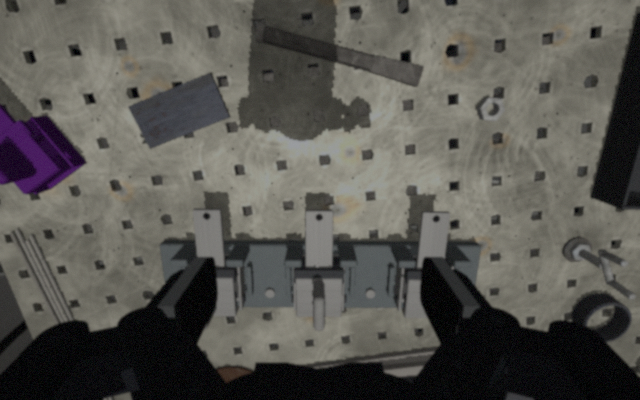

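The wrist view has its top edge towards the robot. The tab-end holes are at (207,216), (319,217) and (435,217), and the front edge of the rack is near row 242.

```bash
python3 - <<'E'
from h import *
w=load("w1");s=w["s"];g=cv2.cvtColor(w["pixels"],cv2.COLOR_RGB2GRAY).astype(float)
for u0,v0 in((207,216),(319,217),(435,217)):
    f=np.clip(140-g[v0-4:v0+5,u0-4:u0+5],0,None);yy,xx=np.mgrid[v0-4:v0+5,u0-4:u0+5]
    h=((f*xx).sum()/f.sum(),(f*yy).sum()/f.sum())
    L=[]
    for v in (224,230,236):
        r=g[v,u0-25:u0+26];d=np.diff(r);i=d[:25].argmax();j=25+d[25:].argmin();L.append((v,u0-25+i+.5+.0,u0-25+j+.5))
    A=[ray(w,((l[1]+l[2])/2,l[0]),47,s) for l in L]
    print("hole",np.round(h,1),ray(w,h,47,s).round(1),L,[a.round(1)[:2] for a in A],"w",np.linalg.norm(ray(w,(L[1][1],230),47,s)-ray(w,(L[1][2],230),47,s)))
    c=g[:,u0+8];d=np.diff(c[195:240]);print("end row",195+d.argmax(),ray(w,(u0,195.5+d.argmax()),47,s).round(1))
E
```

```text
hole [206.5 215.8] [ 507.4 -233.1   47. ] [(224, np.float64(185.5), np.float64(220.5)), (230, np.float64(188.5), np.float64(221.5)), (236, np.float64(194.5), np.float64(221.5))] [array([ 516.2, -238.9]), array([ 523.3, -238.3]), array([ 530.7, -236.5])] w 36.04347776613264
end row 209 [ 500.4 -231.1   47. ]
hole [318.8 216.9] [ 523.6 -113.    47. ] [(224, np.float64(305.5), np.float64(331.5)), (230, np.float64(306.5), np.float64(331.5)), (236, np.float64(300.5), np.float64(332.5))] [array([ 531.7, -114.3]), array([ 538.7, -114.7]), array([ 545.4, -118.2])] w 27.3311151372556
end row 210 [ 516.4 -111.9   47. ]
hole [435.6 217.7] [540.1  12.2  47. ] [(224, np.float64(421.5), np.float64(449.5)), (230, np.float64(420.5), np.float64(449.5)), (236, np.float64(419.5), np.float64(446.5))] [array([547.4,  12. ]), array([554.4,  11.3]), array([561.2,   8.9])] w 31.734176159381438
end row 212 [534.   11.8  47. ]
```

```bash
python3 -c "
from h import *
print(plan([534.5,-114.2,97],[np.pi,0,3.01]))"
```

```text
(array([-6.610e+00,  1.000e-02,  2.324e+01]), array([ 0.001, -0.001,  0.01 ]))
```

Request:
send_rows([
  [[-6.6,0,10,0.001,-0.001,0.01],[-6.6,0,10,0.001,-0.001,0.01],[-6.6,0,10,0.001,-0.001,0.01],[-6.6,0,21,0.001,-0.001,0.01],[-6.6,0,21,0.001,-0.001,0.01],[-6.6,0,21,0.001,-0.001,0.01],[-6.6,0,23.2,0.001,-0.001,0.01],[-6.6,0,23.2,0.001,-0.001,0.01],[-6.6,0,23.2,0.001,-0.001,0.01]],
], grip=100)

```text
clock: 3.0
eef_pos: [535.4, -116.0, 99.0]
tool_rot: [-3.141, 0.002, 3.008]
force: [-0.0, -0.1, -0.2]
width: 51.6
gripper_force: 0.0
```

```bash
python3 - <<'E'
from h import *
s=ctrl.read_state();w=ctrl.get_image("wrist");w["s"]=s;np.save("pics/w2.npy",w,allow_pickle=True)
cv2.imwrite("pics/w2.png",cv2.cvtColor(w["pixels"],cv2.COLOR_RGB2BGR));print(s["eef_pos"],s["tool_rot"],s["force"],s["width"])
E
```

```text
[ 535.44817843 -115.96220846   98.96376854] [-3.14074394e+00  2.28337118e-03  3.00763004e+00] [-0.0408602  -0.07611475 -0.19613679] 51.6092179095039
```

View pics/w2.png

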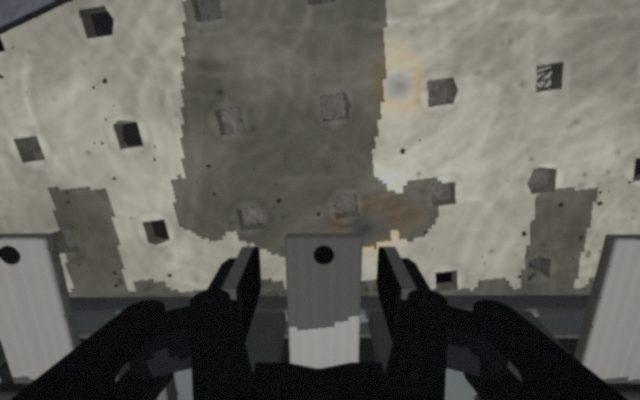

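The view shows the middle tab between the fingers. Its hole is at (323,255) and the gap between the fingers is centred at column 318, so it is about 2 mm off. I'll correct that and close.

Request:
send_rows([
  [[0,0.15,0.1,0,0,0],[0,0.15,0.1,0,0,0],[0,0.15,0.1,0,0,0]],
])

```text
clock: 3.35
eef_pos: [535.4, -114.9, 97.4]
tool_rot: [-3.141, 0.002, 3.007]
force: [-0.4, 0.1, -0.6]
width: 52.0
gripper_force: 0.0
```

Request:
send_rows([
  [[0,0,0,0,0,0],[0,0,0,0,0,0],[0,0,0,0,0,0],[0,0,0,0,0,0],[0,0,0,0,0,0]],
], grip=230)

```text
clock: 3.85
eef_pos: [535.0, -114.8, 96.6]
tool_rot: [-3.141, 0.001, 3.007]
force: [-1.6, 1.0, 3.6]
width: 28.3
gripper_force: 58.8
```

Request:
send_rows([
  [[0.03,0,0,0,0,0],[0.06,0,0,0,0,0],[0.06,0,0,0,0,0]],
])

```text
clock: 4.15
eef_pos: [534.8, -114.8, 96.6]
tool_rot: [-3.141, 0.002, 3.007]
force: [0.5, 1.0, 2.0]
width: 28.5
gripper_force: 58.8
```

Request:
send_rows([
  [[0.03,0,0,0,0,0],[0.06,0,0,0,0,0],[0.06,0,0,0,0,0]],
])

```text
clock: 4.45
eef_pos: [534.7, -114.9, 96.6]
tool_rot: [-3.141, 0.003, 3.007]
force: [3.3, 0.2, 1.1]
width: 28.5
gripper_force: 58.8
```

Request:
send_rows([
  [[0.03,0,0,0,0,0],[0.06,0,0,0,0,0],[0.06,0,0,0,0,0]],
])

```text
clock: 4.75
eef_pos: [533.5, -114.9, 96.6]
tool_rot: [-3.14, 0.002, 3.007]
force: [1.9, -0.0, 1.8]
width: 28.8
gripper_force: 58.9
```

Request:
send_rows([
  [[0.03,0,0,0,0,0],[0.06,0,0,0,0,0],[0.06,0,0,0,0,0]],
])

```text
clock: 5.05
eef_pos: [532.7, -114.8, 96.6]
tool_rot: [-3.14, 0.001, 3.007]
force: [3.3, -0.2, 1.9]
width: 28.8
gripper_force: 58.9
```

Request:
send_rows([
  [[0.04,0,0,0,0,0],[0.08,0,0,0,0,0],[0.08,0,0,0,0,0]],
])

```text
clock: 5.35
eef_pos: [532.0, -114.7, 96.6]
tool_rot: [-3.14, 0.002, 3.007]
force: [3.6, -1.3, 1.5]
width: 28.3
gripper_force: 58.9
```

Request:
send_rows([
  [[0.04,0,0,0,0,0],[0.08,0,0,0,0,0],[0.08,0,0,0,0,0]],
])

```text
clock: 5.65
eef_pos: [531.0, -114.6, 96.5]
tool_rot: [-3.14, 0.001, 3.007]
force: [4.1, -1.0, 1.8]
width: 28.7
gripper_force: 58.9
```

Request:
send_rows([
  [[0.04,0,0,0,0,0],[0.08,0,0,0,0,0],[0.08,0,0,0,0,0]],
])

```text
clock: 5.95
eef_pos: [530.1, -114.4, 96.5]
tool_rot: [-3.14, 0.001, 3.007]
force: [3.1, -2.0, 1.8]
width: 28.4
gripper_force: 58.9
```

Request:
send_rows([
  [[0.05,0,0,0,0,0],[0.1,0,0,0,0,0],[0.1,0,0,0,0,0]],
])

```text
clock: 6.25
eef_pos: [529.1, -114.3, 96.5]
tool_rot: [-3.14, 0.001, 3.007]
force: [4.3, -1.4, 1.8]
width: 28.5
gripper_force: 58.9
```

Request:
send_rows([
  [[0.05,0,0,0,0,0],[0.1,0,0,0,0,0],[0.1,0,0,0,0,0]],
])

```text
clock: 6.55
eef_pos: [528.1, -114.1, 96.5]
tool_rot: [-3.141, 0.001, 3.007]
force: [4.2, -2.0, 1.7]
width: 28.5
gripper_force: 58.9
```

Request:
send_rows([
  [[0.05,0,0,0,0,0],[0.1,0,0,0,0,0],[0.1,0,0,0,0,0]],
])

```text
clock: 6.85
eef_pos: [527.1, -114.0, 96.5]
tool_rot: [-3.141, 0.001, 3.007]
force: [3.5, -1.7, 1.5]
width: 28.7
gripper_force: 58.9
```

Request:
send_rows([
  [[0.05,0,0,0,0,0],[0.1,0,0,0,0,0],[0.1,0,0,0,0,0]],
])

```text
clock: 7.15
eef_pos: [526.1, -113.9, 96.5]
tool_rot: [-3.141, 0.001, 3.007]
force: [3.8, -2.4, 2.0]
width: 28.5
gripper_force: 58.9
```

The tab has slid about 9 mm at roughly 4 N, so the middle clip is the weak one. I'll keep drawing it out slowly.

Request:
send_rows([
  [[0.1,0,0,0,0,0],[0.2,0,0,0,0,0],[0.3,0,0,0,0,0],[0.4,0,0,0,0,0],[0.5,0,0,0,0,0],[0.6,0,0,0,0,0],[0.7,0,0,0,0,0],[0.8,0,0,0,0,0],[0.9,0,0,0,0,0],[1.0,0,0,0,0,0]],
])

```text
clock: 8.15
eef_pos: [516.2, -112.5, 96.5]
tool_rot: [-3.141, 0.001, 3.007]
force: [3.3, -3.4, 0.6]
width: 28.5
gripper_force: 58.8
```

Request:
send_rows([
  [[0.1,0,0,0,0,0],[0.2,0,0,0,0,0],[0.3,0,0,0,0,0],[0.4,0,0,0,0,0],[0.5,0,0,0,0,0],[0.6,0,0,0,0,0],[0.7,0,0,0,0,0],[0.7,0,0,0,0,0]],
])

```text
clock: 8.95
eef_pos: [509.1, -111.5, 96.4]
tool_rot: [-3.141, 0.0, 3.006]
force: [2.7, -2.9, 2.0]
width: 28.6
gripper_force: 58.8
```

Request:
send_rows([
  [[0.05,0,0,0,0,0],[0.1,0,0,0,0,0],[0.1,0,0,0,0,0]],
])

```text
clock: 9.25
eef_pos: [508.3, -111.4, 96.5]
tool_rot: [-3.141, 0.001, 3.007]
force: [3.4, -3.8, 0.4]
width: 28.6
gripper_force: 58.8
```

Request:
send_rows([
  [[0.05,0,0,0,0,0],[0.1,0,0,0,0,0],[0.1,0,0,0,0,0]],
])

```text
clock: 9.55
eef_pos: [507.4, -111.3, 96.4]
tool_rot: [-3.141, 0.001, 3.007]
force: [3.6, -4.0, 0.9]
width: 28.5
gripper_force: 58.8
```

```bash
python3 - <<'E'
from h import *
s=ctrl.read_state();w=ctrl.get_image("wrist");w["s"]=s;np.save("pics/w3.npy",w,allow_pickle=True)
cv2.imwrite("pics/w3.png",cv2.cvtColor(w["pixels"],cv2.COLOR_RGB2BGR));print(s["eef_pos"],s["force"])
a=ctrl.get_image("side");np.save("pics/side3.npy",a,allow_pickle=True)
cv2.imwrite("pics/s3.png",cv2.resize(cv2.cvtColor(a["pixels"][160:290,290:410],cv2.COLOR_RGB2BGR),None,fx=4.5,fy=4.5,interpolation=cv2.INTER_CUBIC))
E
```

```text
[ 507.3671929  -111.25505692   96.44295861] [ 3.56622975 -3.9514524   0.92706796]
```

View pics/w3.png

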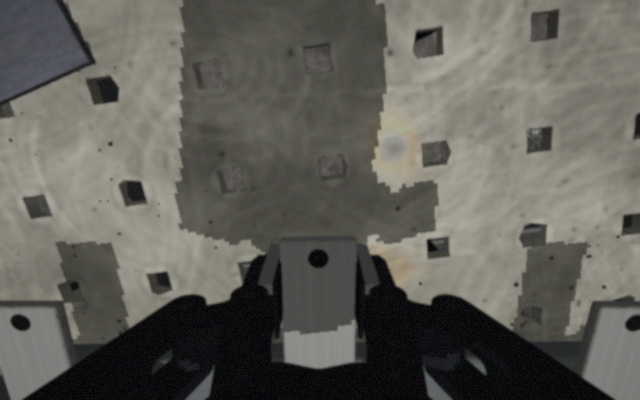

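The wrist view shows the tab held without slip, its hole at (318,259) against (323,255) before. I'll go on in small steps until the end stop is just felt.

Request:
send_rows([
  [[0.04,0,0,0,0,0],[0.08,0,0,0,0,0],[0.08,0,0,0,0,0]],
])

```text
clock: 9.95
eef_pos: [506.6, -111.2, 96.5]
tool_rot: [-3.141, 0.001, 3.007]
force: [3.6, -4.1, 1.0]
width: 28.7
gripper_force: 58.8
```

Request:
send_rows([
  [[0.04,0,0,0,0,0],[0.08,0,0,0,0,0],[0.08,0,0,0,0,0]],
])

```text
clock: 10.25
eef_pos: [505.8, -111.0, 96.5]
tool_rot: [-3.141, 0.001, 3.007]
force: [4.4, -4.0, 0.3]
width: 28.7
gripper_force: 58.8
```

Request:
send_rows([
  [[0.04,0,0,0,0,0],[0.08,0,0,0,0,0],[0.08,0,0,0,0,0]],
])

```text
clock: 10.55
eef_pos: [505.1, -110.9, 96.5]
tool_rot: [-3.141, 0.001, 3.007]
force: [3.3, -3.5, 0.6]
width: 28.9
gripper_force: 58.8
```

Request:
send_rows([
  [[0.03,0,0,0,0,0],[0.06,0,0,0,0,0],[0.06,0,0,0,0,0]],
])

```text
clock: 10.85
eef_pos: [504.9, -110.9, 96.5]
tool_rot: [-3.141, 0.002, 3.007]
force: [3.8, -3.6, 0.0]
width: 28.9
gripper_force: 58.8
```

Request:
send_rows([
  [[0.03,0,0,0,0,0],[0.06,0,0,0,0,0],[0.06,0,0,0,0,0]],
])

```text
clock: 11.15
eef_pos: [504.8, -110.8, 96.6]
tool_rot: [-3.141, 0.003, 3.007]
force: [4.3, -3.7, -0.1]
width: 28.7
gripper_force: 58.9
```

Request:
send_rows([
  [[0.03,0,0,0,0,0],[0.05,0,0,0,0,0],[0.05,0,0,0,0,0]],
])

```text
clock: 11.45
eef_pos: [504.7, -110.8, 96.7]
tool_rot: [-3.141, 0.004, 3.007]
force: [6.5, -4.3, -0.4]
width: 28.6
gripper_force: 58.9
```

The stop is felt at 6.5 N, so the tab is fully drawn. I'll ease off, release and go up.

Request:
send_rows([
  [[-0.1,0,0,0,0,0],[-0.1,0,0,0,0,0],[-0.1,0,0,0,0,0]],
])

```text
clock: 11.75
eef_pos: [504.8, -110.8, 96.6]
tool_rot: [-3.141, 0.002, 3.007]
force: [3.5, -3.7, -0.1]
width: 28.0
gripper_force: 59.0
```

Request:
send_rows([
  [[0,0,0,0,0,0],[0,0,0,0,0,0],[0,0,0,0,0,0],[0,0,-4,0,0,0],[0,0,-8,0,0,0],[2,0,-22,0,0,0],[2,0,-22,0,0,0],[2,0,-22,0,0,0],[2,0,-22,0,0,0]],
], grip=90)

```text
clock: 12.65
eef_pos: [485.4, -107.9, 321.4]
tool_rot: [-3.141, 0.009, 3.007]
force: [1.5, -0.4, -0.0]
width: 55.4
gripper_force: 0.0
```

```bash
python3 - <<'E'
from h import *
s=ctrl.read_state();w=ctrl.get_image("wrist");w["s"]=s;np.save("pics/w4.npy",w,allow_pickle=True)
im=cv2.cvtColor(w["pixels"],cv2.COLOR_RGB2BGR)[180:340,180:460]
cv2.imwrite("pics/w4.png",cv2.resize(im,None,fx=2.8,fy=2.8,interpolation=cv2.INTER_CUBIC));print(s["eef_pos"],s["tool_rot"],s["force"])
E
```

```text
[ 485.41569104 -107.92645744  321.4485941 ] [-3.14084981  0.00926173  3.00744099] [ 1.5059415  -0.36635464 -0.00193775]
```

View pics/w4.png

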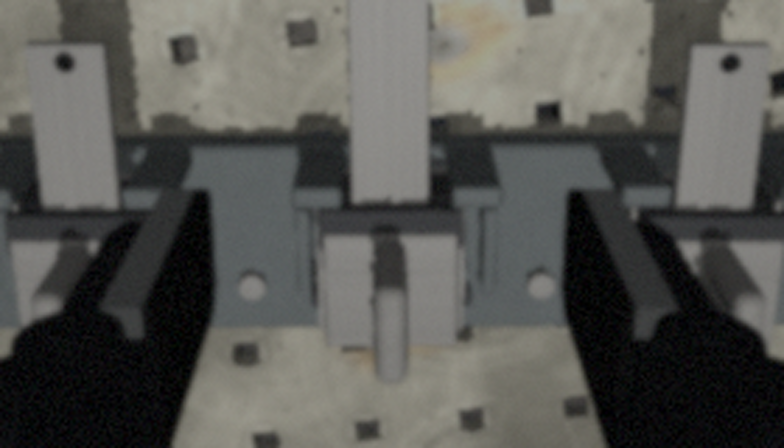

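The crop shows the middle tab drawn out. The thumb grip's top runs from crop (391,287) to (391,382) and the clip body spans cols 325-462.

```bash
python3 - <<'E'
from h import *
w=load("w4");s=w["s"];f=lambda u,v,z:ray(w,(180+u/2.8,180+v/2.8),z,s).round(1)
a,b=f(391,287,94),f(391,382,94);print(a,b,np.hypot(*(a-b)[:2]),(a+b)/2)
print("body",f(325,290,54),f(462,290,54),f(393,347,54))
m=(a+b)/2
print(plan([m[0],m[1],134],[np.pi,0,3.01]))
E
```

```text
[ 590.2 -121.5   94. ] [ 628.5 -126.7   94. ] 38.65139066062173 [ 609.35 -124.1    94.  ]
body [ 611.8 -150.6   54. ] [619.1 -97.1  54. ] [ 641.2 -127.5   54. ]
(array([-12.49,   0.04,  18.55]), array([-0.001,  0.005, -0.002]))
```

Request:
send_rows([
  [[-11.9,0,0,0,0.005,0],[-11.9,0,4,0,0.005,0],[-11.9,0,4,0,0.005,0],[-11.9,0,8,0,0.005,0],[-11.9,0,13,0,0.005,0],[-11.9,0,13,0,0.005,0],[-11.9,0,13,0,0.005,0]],
])

```text
clock: 13.4
eef_pos: [601.2, -123.7, 185.2]
tool_rot: [-3.141, -0.009, 3.007]
force: [0.6, -0.7, 0.9]
width: 55.2
gripper_force: 0.0
```

```bash
python3 - <<'E'
from h import *
s=ctrl.read_state();w=ctrl.get_image("wrist");w["s"]=s
im=cv2.cvtColor(w["pixels"],cv2.COLOR_RGB2BGR)
cv2.imwrite("pics/w5.png",im);print(s["eef_pos"],s["tool_rot"],s["force"],plan([603.4,-123.3,131],[np.pi,0,3.007],s))
E
```

```text
[ 601.17975646 -123.65138611  185.20272023] [-3.14089268 -0.00874027  3.00691593] [ 0.56754315 -0.7358659   0.86199352] (array([-0.26,  0.07,  5.42]), array([-0.001, -0.009, -0.   ]))
```

View pics/w5.png

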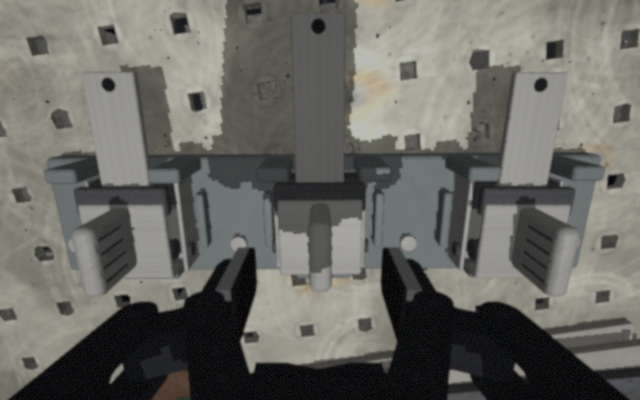

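The thumb grip sits at column 320, centred between the fingers (256 to 383), and the middle tab is clearly drawn out. I'll descend and grip it.

Request:
send_rows([
  [[-0.2,0,2.7,0,-0.005,0],[-0.2,0,4,0,-0.005,0],[-0.2,0,5.3,0,-0.005,0],[-0.2,0,5.3,0,-0.005,0],[-0.2,0,5.3,0,-0.005,0]],
])

```text
clock: 13.95
eef_pos: [604.5, -124.4, 134.3]
tool_rot: [-3.141, 0.002, 3.007]
force: [0.2, 0.5, -0.0]
width: 54.9
gripper_force: 0.0
```

Request:
send_rows([
  [[0,0,0,0,0,0],[0,0,0,0,0,0],[0,0,0,0,0,0],[0,0,0,0,0,0],[0,0,0,0,0,0],[0,0,0,0,0,0]],
], grip=250)

```text
clock: 14.55
eef_pos: [604.6, -124.2, 134.1]
tool_rot: [-3.141, 0.002, 3.007]
force: [0.6, 1.0, 4.8]
width: 11.3
gripper_force: 60.9
```

Request:
send_rows([
  [[0,0,-0.5,0,0,0],[0,0,-1,0,0,0],[0,0,-2,0,0,0],[0,0,-3,0,0,0],[0,0,-4,0,0,0],[0,0,-6,0,0,0],[0,0,-8,0,0,0],[0,0,-10,0,0,0],[0,0,-12,0,0,0],[0,0,-12,0,0,0]],
])

```text
clock: 15.55
eef_pos: [604.5, -124.6, 256.8]
tool_rot: [-3.14, 0.005, 3.006]
force: [0.5, -0.6, -2.9]
width: 11.2
gripper_force: 59.9
```

```bash
python3 - <<'E'
from h import *
a=load("top0")
# tray: mask dark in top view, refine corners
im=ctrl.get_image("top");g=cv2.cvtColor(im["pixels"],cv2.COLOR_RGB2GRAY)
m=np.zeros_like(g);m[180:265,150:245]=(g[180:265,150:245]<115)*255
m=cv2.morphologyEx(m,cv2.MORPH_OPEN,np.ones((9,9)))
c=max(cv2.findContours(m,0,2)[0],key=cv2.contourArea);r=cv2.boxPoints(cv2.minAreaRect(c));print(r)
P=[ray(im,p,45) for p in r];print(np.round(P,1),np.mean(P,0))
s=ctrl.read_state();print(s["eef_pos"],s["tool_rot"],s["force"])
w=ctrl.get_image("wrist");w["s"]=s;np.save("pics/w6.npy",w,allow_pickle=True)
cv2.imwrite("pics/w6.png",cv2.cvtColor(w["pixels"],cv2.COLOR_RGB2BGR))
E
```

```text
[[159.2154  250.27693]
 [167.44617 184.43077]
 [236.49234 193.06154]
 [228.26157 258.9077 ]]
[[380.8 437.   45. ]
 [584.6 420.2  45. ]
 [551.6 203.2  45. ]
 [349.6 225.9  45. ]] [466.65730536 321.55107427  45.        ]
[ 603.88832013 -124.28712349  255.02512313] [-3.14057451e+00  2.37489418e-03  3.00645706e+00] [-1.02258358 -0.59602354 -4.00116478]
```

View pics/w6.png

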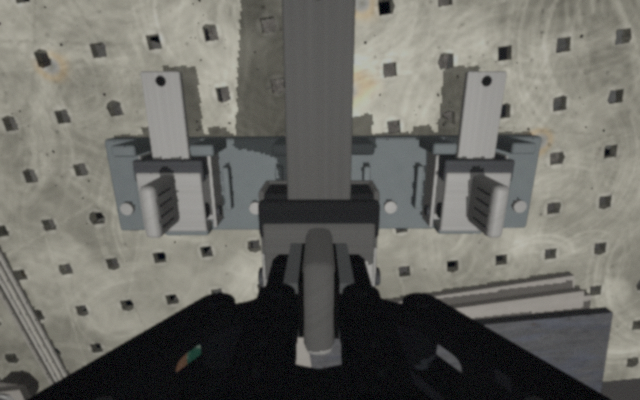

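The weak clip is held level and clear of the rack, and the other two clips stand with their tabs in. I'll carry it to the tray.

```bash
python3 -c "
from h import *
print(plan([507,313.3,255],[np.pi,0,3.007]))"
```

```text
(array([15.42, 42.04, -0.17]), array([-0.001, -0.   , -0.   ]))
```

Request:
send_rows([
  [[0.5,1.5,0,0,0,0],[1.5,4,0,0,0,0],[3,8,0,0,0,0],[4.4,12,0,0,0,0],[5.9,16,0,0,0,0],[7.3,20,0,0,0,0],[8.8,24,0,0,0,0],[10.3,28,0,0,0,0],[11.7,32,0,0,0,0],[13.2,36,0,0,0,0]],
])

```text
clock: 16.65
eef_pos: [519.3, 252.7, 251.8]
tool_rot: [-3.139, -0.002, 3.008]
force: [-0.1, 0.3, -3.4]
width: 11.4
gripper_force: 59.7
```

Request:
send_rows([
  [[1,3,0,0,0,0],[1.7,4.8,0,0,0,0],[2.1,5.7,0,0,0,0],[2.2,6,0,0,0,0],[2.2,6,0,0,0,0],[2.2,6,0,0,0,0]],
])

```text
clock: 17.25
eef_pos: [508.3, 311.0, 252.8]
tool_rot: [-3.139, 0.001, 3.005]
force: [-0.2, 0.1, -3.1]
width: 11.4
gripper_force: 59.7
```

```bash
python3 - <<'E'
from h import *
s=ctrl.read_state();w=ctrl.get_image("wrist")
cv2.imwrite("pics/w7.png",cv2.cvtColor(w["pixels"],cv2.COLOR_RGB2BGR))
print(s["eef_pos"],s["tool_rot"],s["force"],s["width"],plan([507,313.3,140],[np.pi,0,3.007],s))
E
```

```text
[508.33228266 310.96133149 252.8185354 ] [-3.13921119e+00  9.74655318e-04  3.00452984e+00] [-0.24113464  0.09667349 -3.14503404] 11.365543471702594 (array([ 0.17,  0.24, 11.28]), array([-0.002,  0.001, -0.002]))
```

View pics/w7.png

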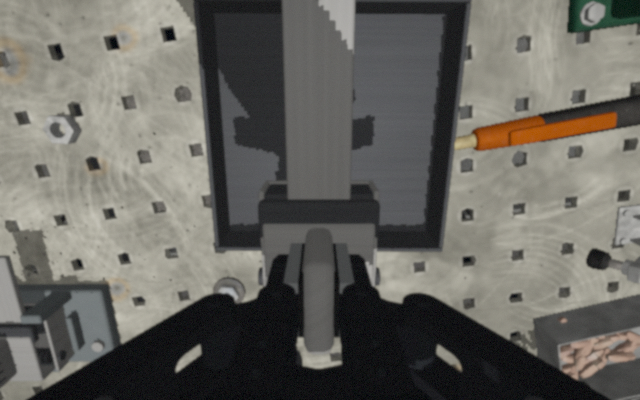

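The tray's rim corners show at (217,250) and (441,247) at the rear, and near (195,1) and (468,1) at the front. I'll cast them onto the 45 mm plane.

```bash
python3 - <<'E'
from h import *
s=ctrl.read_state();w=ctrl.get_image("wrist")
P=[ray(w,p,45,s) for p in[(215,250),(443,248),(469,1),(194,1)]];print(np.round(P,1),np.mean(P,0).round(1))
E
```

```text
[[555.  211.8  45. ]
 [580.4 410.4  45. ]
 [388.9 435.6  45. ]
 [361.7 240.4  45. ]] [471.5 324.5  45. ]
```

Request:
send_rows([
  [[-0.15,0.7,0,0,0,0],[-0.15,0.7,2,0,0,0],[-0.15,0.7,4,0,0,0],[-0.15,0.7,6,0,0,0],[-0.15,0.7,8,0,0,0],[-0.15,0.7,9.5,0,0,0],[-0.15,0.7,11,0,0,0],[-0.15,0.7,12,0,0,0],[-0.15,0.7,12,0,0,0],[-0.15,0.7,12,0,0,0]],
])

```text
clock: 18.35
eef_pos: [510.8, 319.4, 133.2]
tool_rot: [-3.141, 0.001, 3.007]
force: [0.4, -0.3, -2.6]
width: 11.3
gripper_force: 59.7
```

Request:
send_rows([
  [[0,0,0.2,0,0,0],[0,0,0.4,0,0,0],[0,0,0.6,0,0,0],[0,0,0.6,0,0,0]],
])

```text
clock: 18.75
eef_pos: [510.3, 319.3, 126.9]
tool_rot: [-3.141, 0.001, 3.007]
force: [0.0, 0.8, -3.3]
width: 11.2
gripper_force: 59.7
```

Request:
send_rows([
  [[0,0,0.1,0,0,0],[0,0,0.2,0,0,0],[0,0,0.3,0,0,0],[0,0,0.3,0,0,0]],
])

```text
clock: 19.15
eef_pos: [510.4, 319.3, 123.8]
tool_rot: [-3.14, 0.001, 3.007]
force: [-0.4, -0.2, -4.3]
width: 10.9
gripper_force: 59.7
```

Request:
send_rows([
  [[0,0,0.1,0,0,0],[0,0,0.2,0,0,0],[0,0,0.2,0,0,0]],
])

```text
clock: 19.45
eef_pos: [510.5, 319.4, 122.1]
tool_rot: [-3.141, 0.001, 3.007]
force: [-0.3, 0.6, -2.6]
width: 11.0
gripper_force: 59.8
```

Request:
send_rows([
  [[0,0,0.1,0,0,0],[0,0,0.1,0,0,0],[0,0,0.1,0,0,0]],
])

```text
clock: 19.75
eef_pos: [510.5, 319.4, 122.0]
tool_rot: [-3.141, 0.001, 3.007]
force: [-1.6, 0.0, 5.8]
width: 11.1
gripper_force: 61.1
```

Request:
send_rows([
  [[0,0,0.1,0,0,0],[0,0,0.1,0,0,0],[0,0,0.1,0,0,0]],
])

```text
clock: 20.05
eef_pos: [510.5, 319.5, 122.0]
tool_rot: [-3.141, 0.001, 3.007]
force: [-3.1, -1.3, 13.3]
width: 11.1
gripper_force: 62.2
```

The clip is on the tray floor. I'll relax the downward push, release to a partial opening and go straight up.

Request:
send_rows([
  [[0,0,-0.15,0,0,0],[0,0,-0.15,0,0,0],[0,0,-0.15,0,0,0]],
])

```text
clock: 20.35
eef_pos: [510.7, 319.5, 122.0]
tool_rot: [-3.141, 0.001, 3.007]
force: [-0.2, -1.0, 5.0]
width: 11.0
gripper_force: 60.9
```

Request:
send_rows([
  [[0,0,0,0,0,0],[0,0,0,0,0,0],[0,0,0,0,0,0],[0,0,0,0,0,0],[0,0,-2,0,0,0],[0,0,-5,0,0,0],[0,0,-10,0,0,0],[0,0,-15,0,0,0],[2,0,-20,0,0,0],[2,0,-20,0,0,0]],
], grip=120)

```text
clock: 21.35
eef_pos: [491.2, 324.3, 327.7]
tool_rot: [3.134, 0.008, 3.008]
force: [0.9, 0.9, 0.3]
width: 45.2
gripper_force: 0.0
```

```bash
python3 - <<'E'
from h import *
s=ctrl.read_state();print(s["eef_pos"],s["force"],s["width"],s["clock"])
a=cv2.cvtColor(ctrl.get_image("side")["pixels"],cv2.COLOR_RGB2BGR)
w=cv2.cvtColor(ctrl.get_image("wrist")["pixels"],cv2.COLOR_RGB2BGR)
a=cv2.resize(a[90:300,190:430],(320,280));o=np.hstack([a,cv2.resize(w,(448,280))])
cv2.imwrite("pics/f.png",o)
E
```

```text
[491.20171255 324.26733431 327.69809045] [0.92143869 0.85301676 0.31208357] 45.22281666157772 21.35
```

View pics/f.png

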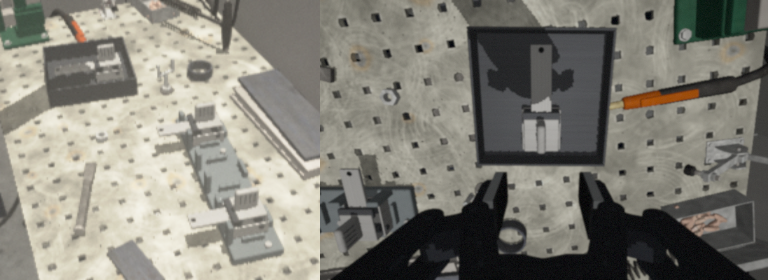

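The clip lies flat in the middle of the tray, around (540,100) in the picture, with its tab still out. The two good clips stand in the rack, and the other things in view are where they were.

```bash
python3 -c "
from cell import ctrl
print(ctrl.finish_job())"
```

```text
the job is handed in; nothing more can be done
None
```

The middle clip was the weak one (its tab slid at about 4 N): I drew the tab out to its stop, about 30 mm, with the clip still in the rack, laid the clip flat in the scrap tray without tugging the other two, and handed the job in at about 21.5 s.

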